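# Check the filter clamps for hinge play, close the sound one, fold back the worn one

### The job

One of the two filter clamps has a worn hinge: before closing anything, find it by rocking the open clamp halves from side to side along their tubes, the loose one all the way over and back again. Fold the loose one right back, away from its latch, as out of service, and never swing it shut; swing the sound one fully shut round its flanges and then press its red latch lever fully down. Do not disturb the other things on the counter.

Things in the scene. Friction and masses are not known exactly. Their poses are not given: they have to be found in the camera images.
- housing_a: One of two identical fixed stainless filter housings: a horizontal 76 mm tube, 200 mm long, on a 130 x 180 mm base plate. Origin: counter level under the joint of its two 91 mm flanges; tube axis 105 mm up, along its y. Its -x is the latch side, facing the robot. The hinged clamp ring round the joint is 24 mm wide along y, outer radius 56.5 mm; its lower-front half is fixed, the other half stands open.
- clamp_a_hinge (a point): Hinge pin of clamp a, lying along the housing's y, at (x, z) = (+44.5, 60.5) mm in the housing's frame (rear, low).
- clamp_a_tip (a point): Free end of clamp a's swinging half: middle of its lug (24 mm wide along y, 22 mm long radially, 14 mm thick), 124 mm from the hinge pin. The lug reaches 11 mm beyond this point, outwards from the ring's centre. The half is a semicircle, bowed to the rear (outer face at most 60 mm off the straight line hinge-tip).
- clamp_a_swing (a joint): Swing of clamp a's open half about its hinge, rad: 0 shut round the flanges, 1.7 folded right back to the rear; the line hinge-tip makes an angle of 48 deg + swing with the housing's -x direction, turning up and over to +x. Starts 0.6 to 1.0, about upright. Stiff, stays where left: 2 to 4 N at the free end moves it.
- clamp_a_play (a joint): Sideways tilt of clamp a's swinging half on its hinge, rad: 0 centred (start), positive when the free end leans to the housing's +y. A sound hinge gives 0.01 or so (1 to 2 mm at the free end) and stops hard; a worn one, at the lightest touch, flops over to a stop at 0.085 either way (10 mm) and rests leaning there. They look alike.
- clamp_a_latch (a joint): Lever of clamp a's draw latch, rad: 0 fully down (latched; lever slopes down and forward, 55 deg below level), 1.65 raised; starts 1.35 to 1.6 (up and forward, 22 to 37 deg above level). Pivot axis along the housing's y at (x, z) = (-58, 136) mm. Stays where left; 2 to 3 N at its end moves it. Its wire bail drops over the free end's hook as it goes down.
- clamp_a_lever (a point): Point in the middle of the red grip of clamp a's latch lever, 58 mm from the lever's pivot (lever 74 mm long, 27 mm wide, 9 mm thick).
- housing_b: One of two identical fixed stainless filter housings: a horizontal 76 mm tube, 200 mm long, on a 130 x 180 mm base plate. Origin: counter level under the joint of its two 91 mm flanges; tube axis 105 mm up, along its y. Its -x is the latch side, facing the robot. The hinged clamp ring round the joint is 24 mm wide along y, outer radius 56.5 mm; its lower-front half is fixed, the other half stands open.
- clamp_b_hinge (a point): Hinge pin of clamp b, lying along the housing's y, at (x, z) = (+44.5, 60.5) mm in the housing's frame (rear, low).
- clamp_b_tip (a point): Free end of clamp b's swinging half: middle of its lug (24 mm wide along y, 22 mm long radially, 14 mm thick), 124 mm from the hinge pin. The lug reaches 11 mm beyond this point, outwards from the ring's centre. The half is a semicircle, bowed to the rear (outer face at most 60 mm off the straight line hinge-tip).
- clamp_b_swing (a joint): Swing of clamp b's open half about its hinge, rad: 0 shut round the flanges, 1.7 folded right back to the rear; the line hinge-tip makes an angle of 48 deg + swing with the housing's -x direction, turning up and over to +x. Starts 0.6 to 1.0, about upright. Stiff, stays where left: 2 to 4 N at the free end moves it.
- clamp_b_play (a joint): Sideways tilt of clamp b's swinging half on its hinge, rad: 0 centred (start), positive when the free end leans to the housing's +y. A sound hinge gives 0.01 or so (1 to 2 mm at the free end) and stops hard; a worn one, at the lightest touch, flops over to a stop at 0.085 either way (10 mm) and rests leaning there. They look alike.
- clamp_b_latch (a joint): Lever of clamp b's draw latch, rad: 0 fully down (latched; lever slopes down and forward, 55 deg below level), 1.65 raised; starts 1.35 to 1.6 (up and forward, 22 to 37 deg above level). Pivot axis along the housing's y at (x, z) = (-58, 136) mm. Stays where left; 2 to 3 N at its end moves it. Its wire bail drops over the free end's hook as it goes down.
- clamp_b_lever (a point): Point in the middle of the red grip of clamp b's latch lever, 58 mm from the lever's pivot (lever 74 mm long, 27 mm wide, 9 mm thick).
- mug: Red mug, 82 mm wide, 95 mm high; origin at the centre of its underside. Not part of the job.
- pitcher: Dark steel milk pitcher, 86 mm wide, 110 mm high; origin at the centre of its underside. Not part of the job.
- tamper: Black tamper, 58 mm wide, 92 mm high; origin at the centre of its underside. Not part of the job.
- portafilter: Portafilter lying flat, steel head 70 mm wide, wooden handle, 220 mm long along its x (handle to -x); origin under the head. Not part of the job.
- gasket: Spare black gasket ring, 92 mm wide, 8 mm high, flat on the counter; origin at the centre of its underside. Not part of the job.
- jar: Amber jar with black cap, 68 mm wide, 100 mm high; origin at the centre of its underside. Not part of the job.

How it is judged:
By the outcome, as a careful person would: the job done as asked, in the order asked, and still so for the second after the job is handed in, with the robot touching nothing.
It also fails if it takes over 72 s, if anything falls off the work surface, if the arm or the gripper's body presses on something with over 40 N, if the wrist force passes 120 N, or if a joint passes its speed limit or range.

### The arm

A 6-joint arm with a two-finger parallel gripper is mounted at the origin on the work surface. World frame = base frame: x ahead of the robot, y to its left, z up, the work surface at z = 0. Lengths are in mm, angles in rad, forces in N, time in s.
With the tool pointing down it reaches from about 350 to 775 mm from the base axis. Payload 7.3 kg.
Tool frame: the origin (TCP) lies at the very end of the fingers, on their centre line; the grasp point (between the pads) lies 19 mm behind it (bot.grip_point_offset is the distance from the TCP to the grasp point, in mm); z points along the fingers, y is the line along which they close (so a half turn about z gives the same grasp; the last joint's range is limited). The gripper opens to 92 mm and grips with 3 to 60 N. Pads are 19 mm wide; open, the fingers measure 130 mm over their backs; the gripper's body (75 mm by 190 mm) begins 47 mm behind the grasp point.
Start: joints at [-1.483, 0.342, 1.524, -0, 1.275, -0.146], TCP at [121.651, -510.731, 226.741] pointing down, gripper open.
Joint ranges: [-2.53, 2.53], [-0.77, 2.02], [0.04, 2.7], [-1, 4.14], [0.28, 2.66], [-3.11, 3.11]. Speed limits (rad/s): [2.57, 2.57, 3.14, 3.14, 3.14, 3.14].

### API

Orientations are given as [roll, pitch, yaw] about the fixed x, y, z axes, in that order (R = Rz(yaw) Ry(pitch) Rx(roll)).
In Python, from plant import bot gives the robot as it stands. The module is installed in compiled form; this text tells all that it offers.
- The arm moves only by the shell command python3 -m jog 'ROWS' [OPENING]. ROWS is JSON, a list of rows, each a list of 6 numbers: the shift along the tool's x, y, z in mm, then the turn, a rotation vector about the tool's x, y, z in rad. In form: [[dx, dy, dz, rx, ry, rz], ...]. A call has 1 to 12 rows; each row shifts and turns the commanded pose from where the row before left it, along the tool's axes as they then stand; what a row does not reach is not made up. A row lasts 1/10 s, in which the tool goes at most 50 mm and 8.59 degrees, less where a joint would pass 70% of its speed; a pose out of reach is approached as far as the arm can. A call with a gripper value outside its range is refused whole. OPENING is the opening in per cent of the stroke, from 0 (shut) to 100 (fully open), set as the call begins (- or left out, the last holds). The fingers move at their own pace and stop on an object; the grip force is fixed at half the most. Time passes only in rows, so rows that do not move let the fingers close. It gives the time, the measured TCP pose, the force, the opening and the grip force at its end, in the units of the state.
- bot.get_obs(): the state, without advancing time (a new reading comes with each control period).
- bot.capture(name): name is "scene" or "top" or "wrist"; returns the picture (400x640x3 uint8, red, green, blue); there is no depth.
- bot.camera_model(name): a dict with "fx", "fy", "cx", "cy" (pixels), "position" and "orientation" of the camera in the world; the wrist camera has in their place "T_tool_cam" (4x4, takes a point from camera to tool coordinates, whose origin is the TCP and whose axes are the flange's). Camera axes: x right, y down, z forward; pixel columns grow to the right and rows downward; lengths in mm; the calibration is good to about 2 mm. A picture is of the moment at which its call begins: read the wrist's pose just before it. camera_model takes no time and is no camera call.
- bot.close_job(): hands the job in; it is judged then, once.
Trained networks look in the newest picture that a camera, given by its name, has taken for a name from the list of things; names that differ only in an ending like _2 or _b are one class to them, and where a whole thing is asked for, a point or a joint stands for the part that bears it (a point fixed in the world has none). Each returns a list of dicts, best first, with "p" (0 to 1); they miss things now and then, are a little off and sometimes report something else, mostly with a low value. They report only what shows in the picture. A call takes as long as a camera call.
- bot.outline_of(target, camera): "mask" (400x640 bool, what is visible of it) and "pixel" ([column, row] in pixels, amid what is visible of it).
The state is a dict: "time": time; "joint_positions": joint angles; "dq": joint speeds; "tau": joint torques, N m; "tool_pos": TCP position; "tcp_rot": TCP orientation; "contact_force": force on the tool from outside, world axes, zero at the start; "moment": the same for the moment, N m; "grip_width": finger opening in mm; "finger_force": force on a finger pad.
Only numpy, scipy, OpenCV 4.12 (cv2) and the standard library are available. Lean on these libraries where they do the work, as an engineer would, in place of code of your own. Each camera call takes 0.05 s, during which the arm holds its last target. There are 200 camera calls.

## Working session

There is one attempt and no reset: what is moved stays moved. The work goes in short steps, Python scripts to look and compute and a shell command to move; the robot and the scene stay as the last step left them, time stands still between calls to the robot, and variables do not carry over. Pictures are saved under pics/ and viewed, at most 10 in all, crops included, and the job is handed in when it is done.

```bash
mkdir -p pics
python3 - <<'E'
from plant import bot
import cv2,numpy as np
o=bot.get_obs();print(o['time'],o['tool_pos'],o['tcp_rot'],o['grip_width'])
for c in('scene','top'):
    im=bot.capture(c);cv2.imwrite(f'pics/{c}0.png',im[...,::-1]);print(c,bot.camera_model(c))
    for t in('housing_a','clamp_a_tip','clamp_a_lever','clamp_a_hinge'):
        try: print(t,[(round(d['p'],2),np.round(d['pixel']).tolist(),int(d['mask'].sum())) for d in bot.outline_of(t,c)])
        except Exception as e: print(t,e)
print(bot.camera_model('wrist'))
E
```

```text
0.0 [ 121.59272933 -510.32107343  226.0470794 ] [-3.14007738e+00 -2.04704706e-04  2.33793360e-01] 91.51976677175685
scene {'fx': 441.9801655142926, 'fy': 441.9801655142926, 'cx': 313.4646073007469, 'cy': 205.29265819405995, 'position': array([1062.69688979, -903.38319763,  740.10400819]), 'orientation': array([-2.12074892,  0.0069213 ,  0.50533113])}
housing_a [(0.98, [268.0, 259.0], 5216), (0.57, [349.0, 182.0], 2840)]
clamp_a_tip [(0.59, [376.0, 165.0], 290)]
clamp_a_lever [(0.72, [319.0, 158.0], 117)]
clamp_a_hinge [(0.83, [350.0, 181.0], 2751)]
top {'fx': 404.48873444352625, 'fy': 404.48873444352625, 'cx': 317.7207064243997, 'cy': 195.43704405771732, 'position': array([ 364.23164196,   23.49889824, 1202.74525399]), 'orientation': array([-2.95203851, -0.02321803, -1.56118387])}
housing_a [(0.65, [240.0, 206.0], 3283), (0.61, [386.0, 213.0], 3130)]
clamp_a_tip [(0.64, [230.0, 174.0], 270)]
clamp_a_lever [(0.8, [245.0, 230.0], 264)]
clamp_a_hinge [(0.47, [315.0, 144.0], 585)]
{'fx': 347.96185795927346, 'fy': 347.96185795927346, 'cx': 317.1942778366719, 'cy': 201.62449567779805, 'T_tool_cam': array([[-8.45289037e-04, -9.66216199e-01, -2.57731532e-01,
         6.90246452e+01],
       [ 9.99999293e-01, -6.01221318e-04, -1.02579091e-03,
         1.32220077e+00],
       [ 8.36182105e-04, -2.57732217e-01,  9.66216024e-01,
        -1.58420551e+02],
       [ 0.00000000e+00,  0.00000000e+00,  0.00000000e+00,
         1.00000000e+00]])}
```

View pics/scene0.png

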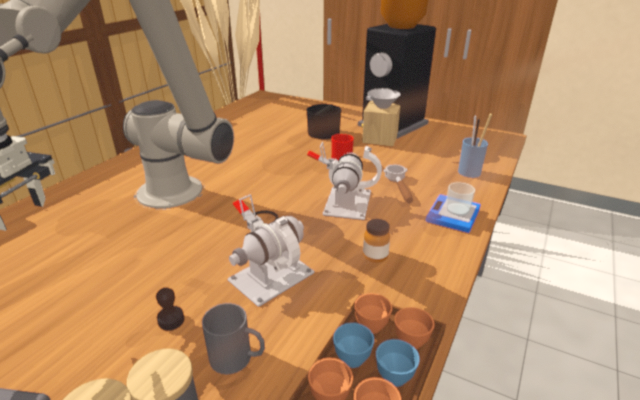

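View pics/top0.png

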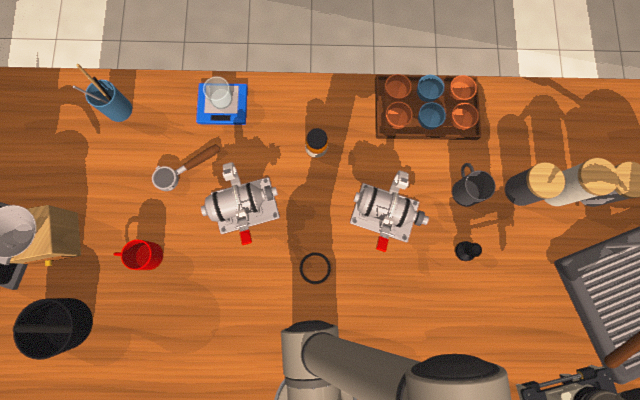

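The scene view shows the two housings at about (268,259) and (349,182). The top view shows them at (240,206) and (386,213), with both red levers towards the robot and both clamp halves upright. I'll enlarge the housings.

Run:
```python
import cv2,numpy as np
im=cv2.imread('pics/top0.png')
a=cv2.resize(im[155:255,195:285],None,fx=4.4,fy=5.8,interpolation=3)
a=cv2.resize(im[155:255,195:285],None,fx=4.4,fy=4.4,interpolation=3)
b=cv2.resize(im[155:255,345:435],None,fx=4.4,fy=4.4,interpolation=3)
cv2.imwrite('pics/top_crop.png',np.hstack([a,b]))
```

```text
(no output)
```

View pics/top_crop.png

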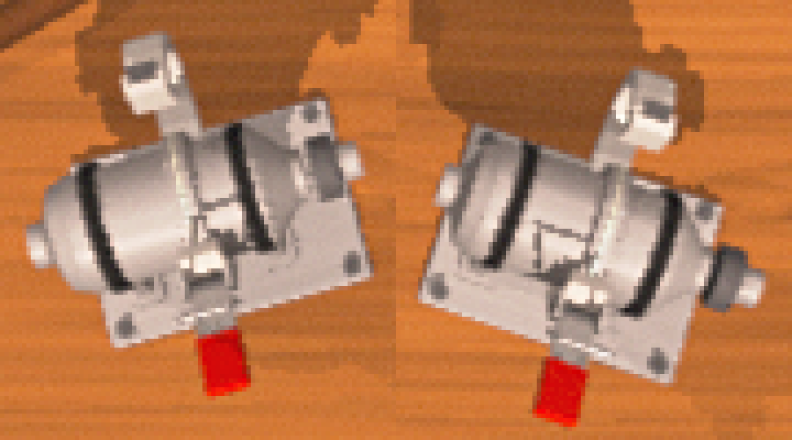

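The crop shows the plate corners, red grips and lugs clearly. I'll fit each housing's pose from them.

```bash
cat > h.py <<'E'
import numpy as np
from scipy.spatial.transform import Rotation as R
from scipy.optimize import least_squares
from plant import bot
def proj(P,cam):
    m=bot.camera_model(cam) if isinstance(cam,str) else cam
    q=(np.atleast_2d(P)-m['position'])@R.from_euler('xyz',m['orientation']).as_matrix()
    return np.c_[m['fx']*q[:,0]/q[:,2]+m['cx'],m['fy']*q[:,1]/q[:,2]+m['cy']]
def world(h,p):  # h=x,y,yaw(rad)
    p=np.atleast_2d(p).astype(float);c,s=np.cos(h[2]),np.sin(h[2])
    return np.c_[h[0]+c*p[:,0]-s*p[:,1],h[1]+s*p[:,0]+c*p[:,1],p[:,2]]
def tip(s,r=124): a=np.radians(48)+s; return [44.5-r*np.cos(a),0,60.5+r*np.sin(a)]
def lever(l,r=58): a=l-np.radians(55); return [-58-r*np.cos(a),0,136+r*np.sin(a)]
E
python3 - <<'E'
from h import *
import cv2
def pk(u,v,ox): return [ox+(u+.5)/4.4-.5,155+(v+.5)/4.4-.5]
cor={'L':{(-65,-90):pk(373,278,195),(-65,90):pk(112,347,195),(65,-90):pk(325,98,195)},
     'R':{(-65,-90):pk(278,383,345),(-65,90):pk(24,303,345),(65,-90):pk(324,200,345),(65,90):pk(76,122,345)}}
tp={'L':pk(150,85,195),'R':pk(254,112,345)}
lv={}
for c in('top','scene'):
    im=cv2.imread(f'pics/{c}0.png').astype(int);m=((im[...,2]>150)&(im[...,1]<50)&(im[...,0]<50)).astype(np.uint8)
    n,_,st,ce=cv2.connectedComponentsWithStats(m)
    print(c,[(st[i,4],ce[i].round(1).tolist()) for i in range(1,n) if st[i,4]>20]); 
    lv[c]=[(st[i,4],ce[i]) for i in range(1,n) if st[i,4]>20]
def near(c,p): return min((q[1] for q in lv[c]),key=lambda q:np.hypot(*(q-p)))
L={'L':{'top':near('top',(245,238)),'scene':near('scene',(316,157))},'R':{'top':near('top',(382,243)),'scene':near('scene',(240,205))}}
for k in 'LR':
    def res(v):
        h=v[:3]*[1000,1000,1]; r=[]
        P=world(h,[[a,b,8] for a,b in cor[k]]); r.append(proj(P,'top')-np.array(list(cor[k].values())))
        for c in('top','scene'): r.append(.7*(proj(world(h,lever(v[4])),c)-L[k][c]))
        r.append(.5*(proj(world(h,tip(v[3])),'top')-tp[k]))
        if k=='L': r.append(.3*(proj(world(h,tip(v[3])),'scene')-[376,162]))
        return np.vstack(r).ravel()
    y=.2 if k=='L' else -.15
    s=least_squares(res,[.45,y,0,.8,1.45]);print(k,s.x.round(3),np.round(s.fun,1))
    h=s.x[:3]*[1000,1000,1]
    print(' tip',world(h,tip(s.x[3])).round(0),'lever',world(h,lever(s.x[4])).round(0),'scene tip px',proj(world(h,tip(s.x[3])),'scene').round(0))
E
```

```text
top [(np.int32(130), [245.4, 237.0]), (np.int32(120), [382.1, 243.7]), (np.int32(534), [140.7, 255.7])]
scene [(np.int32(389), [341.2, 144.7]), (np.int32(29), [313.0, 154.9]), (np.int32(30), [236.9, 205.3])]
L [0.562 0.216 0.276 0.869 1.346] [-0.1  0.2 -0.2  0.3  0.2 -0.1  0.2 -0.3  0.1  0.1 -0.  -1.5 -2.  -2.8]
 tip [[621. 232. 183.]] lever [[455. 185. 158.]] scene tip px [[369. 153.]]
R [ 0.546 -0.202 -0.291  0.856  1.381] [-0.1  0.  -0.6  0.1  0.4  0.4 -0.4  0.6  1.2  0.1  1.6  0.9  0.3  0.1]
 tip [[ 603. -219.  184.]] lever [[ 440. -170.  160.]] scene tip px [[284. 226.]]
```

The fit is consistent: residuals are under 1 px at the plate corners and the latch angles are in range. I'll move over the right-hand clamp first and straddle its lug.

```bash
cat >> h.py <<'E'
H={'L':np.array([562,216,.276]),'R':np.array([546,-202,-.291])}
def where(k):  # TCP in housing frame
    o=bot.get_obs();p=o['tool_pos'];h=H[k];c,s=np.cos(h[2]),np.sin(h[2]);d=p[:2]-h[:2]
    M=R.from_euler('xyz',o['tcp_rot']).as_matrix();Rh=np.array([[c,-s,0],[s,c,0],[0,0,1]])
    print('t',round(o['time'],2),'TCP in housing',np.round([c*d[0]+s*d[1],-s*d[0]+c*d[1],p[2]],1),'yaw err',round(o['tcp_rot'][2]-h[2],3),'tool z in h',(Rh.T@M[:,2]).round(2),'F_h',(Rh.T@o['contact_force']).round(1),'w',round(o['grip_width'],1))
def wristcam():
    o=bot.get_obs();M=np.eye(4);M[:3,:3]=R.from_euler('xyz',o['tcp_rot']).as_matrix();M[:3,3]=o['tool_pos']
    m=bot.camera_model('wrist');T=M@m['T_tool_cam']
    m['position']=T[:3,3];m['orientation']=R.from_matrix(T[:3,:3]).as_euler('xyz');return m
E
python3 -m jog '[[0,0,-10,0,0,0],[0,0,-10,0,0,0.131],[0,0,-10,0,0,0.131],[0,0,-10,0,0,0.131],[0,0,0,0,0,0.132]]' 65
python3 -m jog '[[31,-35,0,0,0,0],[31,-35,0,0,0,0],[31,-35,0,0,0,0],[31,-35,0,0,0,0],[31,-35,0,0,0,0],[31,-35,0,0,0,0],[31,-35,0,0,0,0],[31,-35,0,0,0,0],[31,-35,0,0,0,0],[31,-35,0,0,0,0],[31,-34,0,0,0,0],[31,-34,0,0,0,0]]'
python3 - <<'E'
from h import *
import cv2
where('R');print(tip(.856))
m=wristcam();im=bot.capture('wrist')
print([(round(d['p'],2),np.round(d['pixel'])) for d in bot.outline_of('clamp_b_tip','wrist')],proj(world(H['R'],tip(.856)),m))
cv2.imwrite('pics/w1.png',im[...,::-1])
E
```

```text
time: 1.0
tool_pos: [121.7, -511.5, 269.1]
tcp_rot: [3.138, -0.001, -0.297]
contact_force: [0.4, 0.4, -0.0]
grip_width: 60.6
finger_force: 0.0
time: 2.2
tool_pos: [599.6, -215.8, 267.7]
tcp_rot: [3.141, -0.001, -0.291]
contact_force: [0.8, -0.1, -0.2]
grip_width: 59.4
finger_force: 0.0
t 2.2 TCP in housing [ 55.3   2.1 267.7] yaw err 0.0 tool z in h [ 0. -0. -1.] F_h [ 0.8  0.2 -0.2] w 59.4
[np.float64(59.708859574787354), 0, np.float64(183.56376635888566)]
[(0.93, array([319., 186.]))] [[318.70968382 202.38921683]]
```

View pics/w1.png

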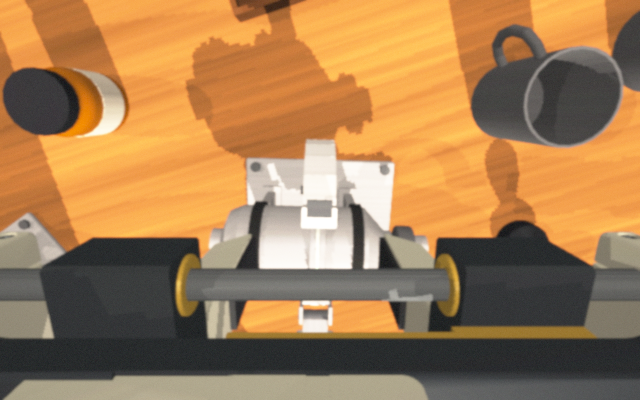

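The wrist view shows the lug at about (319,212), centred between the fingers, with the ring arc behind it at (320,170). I'll lower the fingers round it.

```bash
python3 -m jog '[[4,2,20,0,0,0],[0,0,20,0,0,0],[0,0,20,0,0,0],[0,0,15,0,0,0],[0,0,15,0,0,0],[0,0,0,0,0,0]]'
python3 -m jog '[[0,5,0,0,0,0],[0,4,0,0,0,0],[0,3,0,0,0,0],[0,2,0,0,0,0],[0,0,0,0,0,0],[0,0,0,0,0,0]]'
python3 -c "
from h import *
where('R')"
```

```text
time: 2.9
tool_pos: [599.9, -220.2, 175.1]
tcp_rot: [-3.141, 0.004, -0.292]
contact_force: [-0.8, -0.4, 0.3]
grip_width: 59.4
finger_force: 0.0
time: 3.5
tool_pos: [597.3, -233.6, 176.9]
tcp_rot: [3.142, -0.0, -0.291]
contact_force: [-0.4, 1.8, 0.1]
grip_width: 59.5
finger_force: 0.0
t 3.5 TCP in housing [ 58.2 -15.6 176.9] yaw err -0.0 tool z in h [ 0. -0. -1.] F_h [-0.9  1.6  0.1] w 59.5
```

```bash
for i in 1 2; do python3 -m jog '[[0,2,0,0,0,0],[0,0,0,0,0,0]]' | sed -n '2p;4p'; done
python3 -c "
from h import *
where('R')
im=bot.capture('wrist');m=wristcam()
for d in bot.outline_of('clamp_b_tip','wrist')[:2]:
  v,u=np.nonzero(d['mask']);print(d['p'],d['pixel'],u.min(),u.max(),v.min(),v.max())
print(proj(world(H['R'],tip(.856)),m))"
```

```text
tool_pos: [596.6, -235.6, 176.7]
contact_force: [0.5, -0.1, -0.7]
tool_pos: [596.0, -237.6, 176.7]
contact_force: [0.3, -0.2, -0.5]
t 3.9 TCP in housing [ 58.2 -19.8 176.7] yaw err -0.0 tool z in h [-0. -0. -1.] F_h [ 0.4 -0.1 -0.5] w 59.8
0.65 [291.6, 214.0] 265 317 156 269
[[273.16880621 258.33866704]]
```

```bash
for i in 1 2 3 4 ; do python3 -m jog '[[0,2,0,0,0,0],[0,0,0,0,0,0]]' | sed -n '2p;4p'; done
python3 -c "
from h import *
import cv2
where('R')
im=bot.capture('wrist');m=wristcam();cv2.imwrite('pics/w2.png',im[...,::-1])
"
```

```text
tool_pos: [595.5, -239.6, 176.7]
contact_force: [-0.0, -0.1, 0.4]
tool_pos: [594.8, -241.6, 176.7]
contact_force: [0.0, 0.2, -0.2]
tool_pos: [594.3, -243.4, 176.7]
contact_force: [0.4, 0.3, 0.9]
tool_pos: [593.8, -245.1, 176.7]
contact_force: [-0.6, 0.2, -0.6]
t 4.8 TCP in housing [ 58.1 -27.6 176.7] yaw err -0.0 tool z in h [-0.  0. -1.] F_h [-0.6  0.1 -0.6] w 59.5
```

View pics/w2.png

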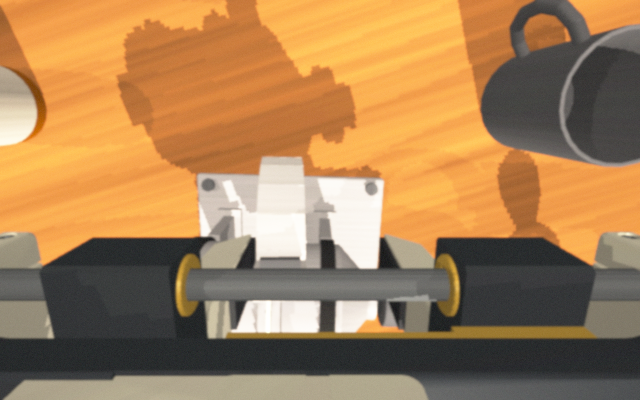

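The lug's left edge at (262,250) is close to the left finger at (250,245). I'll push on until there is a hard stop.

```bash
for i in 1 2 3 ; do python3 -m jog '[[0,2,0,0,0,0],[0,0,0,0,0,0]]' | sed -n '2p;4p'; python3 -c "
from h import *
where('R')"; done
python3 - <<'E'
from h import *
im=bot.capture('wrist');m=wristcam()
for d in bot.outline_of('clamp_b_tip','wrist')[:2]:
  v,u=np.nonzero(d['mask']);print(d['p'],d['pixel'],u.min(),u.max(),v.min(),v.max())
t=np.array(tip(.856))
for y in(-10,0,10): print(y,proj(world(H['R'],t+[0,y,0]),m))
E
```

```text
tool_pos: [593.3, -246.5, 176.7]
contact_force: [0.6, 3.7, 1.1]
t 5.05 TCP in housing [ 58.1 -29.1 176.7] yaw err -0.0 tool z in h [-0.  0. -1.] F_h [-0.5  3.7  1.1] w 59.8
tool_pos: [592.9, -248.0, 176.6]
contact_force: [2.3, 5.9, -0.4]
t 5.25 TCP in housing [ 58.1 -30.6 176.6] yaw err 0.0 tool z in h [-0.  0. -1.] F_h [ 0.5  6.3 -0.4] w 59.9
tool_pos: [592.4, -249.3, 176.6]
contact_force: [2.2, 8.0, 0.8]
t 5.45 TCP in housing [ 58.1 -32.  176.6] yaw err 0.0 tool z in h [-0.  0. -1.] F_h [-0.2  8.3  0.8] w 59.6
0.89 [275.4, 216.1] 251 301 156 267
-10 [[268.51318045 258.19133372]]
0 [[247.30267004 258.16800539]]
10 [[226.10195433 258.14468783]]
```

R stops about 10 mm over, so it looks like the worn one. Next I'll rock it all the way to the other side.

```bash
python3 -m jog '[[0,-8,0,0,0,0],[0,-8,0,0,0,0],[0,-8,0,0,0,0],[0,-8,0,0,0,0],[0,-6,0,0,0,0],[0,-4,0,0,0,0],[0,-3,0,0,0,0],[0,-3,0,0,0,0],[0,-3,0,0,0,0],[0,-3,0,0,0,0],[0,-3,0,0,0,0],[0,0,0,0,0,0]]' >/dev/null; python3 -c "
from h import *
where('R')"
for i in 1 2 3 ; do python3 -m jog '[[0,-3,0,0,0,0],[0,0,0,0,0,0]]' >/dev/null; python3 -c "
from h import *
where('R')"; done
```

```text
t 6.75 TCP in housing [ 58.2  23.8 176.7] yaw err 0.0 tool z in h [ 0. -0. -1.] F_h [-0.1 -0.5 -0.7] w 59.5
t 6.95 TCP in housing [ 58.2  26.7 176.7] yaw err -0.0 tool z in h [ 0.  0. -1.] F_h [ 0.9 -0.3 -0.2] w 59.5
t 7.15 TCP in housing [ 58.2  29.4 176.7] yaw err -0.0 tool z in h [ 0. -0. -1.] F_h [ 0.5 -0.9 -0. ] w 59.7
t 7.35 TCP in housing [ 58.2  31.7 176.7] yaw err -0.0 tool z in h [ 0. -0. -1.] F_h [ 0.1 -5.  -0. ] w 59.7
```

R stopped at about −28 and +30 mm with almost no resistance in between, so it is worn. I'll back off, lift and test L the same way before acting.

```bash
python3 -m jog '[[0,10,0,0,0,0],[0,6,-10,0,0,0],[0,0,-30,0,0,0],[0,0,-30,0,0,0],[0,0,-25,0,0,0],[0,0,0,0,0,-0.142],[0,0,0,0,0,-0.142],[0,0,0,0,0,-0.142],[0,0,0,0,0,-0.142]]' |sed -n 2,3p
python3 -m jog '[[10,-35,0,0,0,0],[10,-35,0,0,0,0],[10,-35,0,0,0,0],[10,-35,0,0,0,0],[10,-35,0,0,0,0],[10,-35,0,0,0,0],[10,-35,0,0,0,0],[10,-35,0,0,0,0],[10,-35,0,0,0,0],[10,-34,0,0,0,0],[10,-34,0,0,0,0],[10,-34,0,0,0,0]]'|sed -n 2,3p
python3 - <<'E'
from h import *
where('L');print(tip(.869))
m=wristcam();im=bot.capture('wrist')
for k in('clamp_b_tip',):
  for d in bot.outline_of(k,'wrist')[:2]:
    v,u=np.nonzero(d['mask']);print(d['p'],d['pixel'],u.min(),u.max(),v.min(),v.max())
print(proj(world(H['L'],tip(.869)),m))
E
```

```text
tool_pos: [606.4, -203.2, 272.7]
tcp_rot: [3.142, -0.001, 0.282]
tool_pos: [607.9, 232.3, 272.7]
tcp_rot: [-3.141, -0.001, 0.277]
t 9.45 TCP in housing [ 48.6   3.2 272.7] yaw err 0.001 tool z in h [ 0.  0. -1.] F_h [ 0.9 -0.4 -0.1] w 59.7
[np.float64(61.307358345449515), 0, np.float64(183.35565801153663)]
0.75 [66.2, 241.6] 40 111 227 263
[[320.15931515 188.69416246]]
```

```bash
python3 -m jog '[[6,3,20,0,0,0],[5,0,20,0,0,0],[0,0,20,0,0,0],[0,0,18,0,0,0],[0,0,17,0,0,0],[0,0,0,0,0,0]]' |sed -n 4p
python3 -m jog '[[0,5,0,0,0,0],[0,4,0,0,0,0],[0,3,0,0,0,0],[0,2,0,0,0,0],[0,0,0,0,0,0]]' >/dev/null
for i in 1 2 3 4; do python3 -c "
from h import *
where('L')"; python3 -m jog '[[0,2,0,0,0,0],[0,0,0,0,0,0]]' >/dev/null;  done
python3 -c "
from h import *
where('L')"
```

```text
contact_force: [0.1, 0.6, -0.7]
t 10.65 TCP in housing [ 59.5 -15.4 177.3] yaw err 0.0 tool z in h [ 0.  0. -1.] F_h [ 0.9 -0.3 -1.4] w 59.6
t 10.85 TCP in housing [ 59.4 -16.6 177. ] yaw err 0.001 tool z in h [ 0.  0. -1.] F_h [-0.3  3.7  1.6] w 59.5
t 11.05 TCP in housing [ 59.4 -18.3 177.1] yaw err 0.001 tool z in h [ 0.  0. -1.] F_h [0.5 5.6 2.9] w 59.6
t 11.25 TCP in housing [ 59.4 -19.6 177.1] yaw err 0.001 tool z in h [ 0.  0. -1.] F_h [-0.1  6.9  3.6] w 59.6
t 11.45 TCP in housing [ 59.4 -21.  177.2] yaw err 0.002 tool z in h [ 0.  0. -1.] F_h [1.  8.9 3.1] w 59.9
```

```bash
python3 -m jog '[[0,-8,0,0,0,0],[0,-8,0,0,0,0],[0,-6,0,0,0,0],[0,-5,0,0,0,0],[0,-4,0,0,0,0],[0,-3,0,0,0,0],[0,0,0,0,0,0]]' >/dev/null
for i in 1 2 3 4; do python3 -c "
from h import *
where('L')"; python3 -m jog '[[0,-2,0,0,0,0],[0,0,0,0,0,0]]' >/dev/null;  done
python3 -c "
from h import *
where('L')"
```

```text
t 12.15 TCP in housing [ 59.2  11.2 176.6] yaw err 0.001 tool z in h [-0. -0. -1.] F_h [-0.2 -0.8 -0. ] w 59.9
t 12.35 TCP in housing [ 59.2  12.9 176.7] yaw err 0.001 tool z in h [ 0. -0. -1.] F_h [-0.2  1.   0.4] w 59.9
t 12.55 TCP in housing [ 59.2  15.  176.7] yaw err 0.001 tool z in h [ 0. -0. -1.] F_h [-0.2  0.   0. ] w 60.0
t 12.75 TCP in housing [ 59.2  17.1 176.7] yaw err 0.001 tool z in h [-0. -0. -1.] F_h [-0.6  0.1  0.3] w 59.7
t 12.95 TCP in housing [ 59.2  19.2 176.7] yaw err 0.001 tool z in h [-0.  0. -1.] F_h [-0.5 -0.8  1. ] w 59.4
```

```bash
for i in 1 2 3 4; do python3 -m jog '[[0,-2,0,0,0,0],[0,0,0,0,0,0]]' >/dev/null; python3 -c "
from h import *
where('L')";  done
```

```text
t 13.15 TCP in housing [ 59.2  21.2 176.7] yaw err 0.001 tool z in h [ 0. -0. -1.] F_h [ 0.5  0.  -0.5] w 59.8
t 13.35 TCP in housing [ 59.2  22.9 176.7] yaw err 0.001 tool z in h [ 0. -0. -1.] F_h [ 0.5 -1.2 -0.1] w 59.6
t 13.55 TCP in housing [ 59.3  24.4 176.8] yaw err 0.001 tool z in h [ 0. -0. -1.] F_h [ 0.5 -4.9  1.3] w 59.5
t 13.75 TCP in housing [ 59.3  26.  176.8] yaw err 0.0 tool z in h [ 0. -0. -1.] F_h [ 0.1 -6.8  1.2] w 59.6
```

L stops hard after 38.5 mm of travel, which is only about 2 mm of play. R took 58 mm. R is the loose one and L is sound. I'll go back to R with closed fingers to fold it back.

```bash
python3 -m jog '[[0,10,0,0,0,0],[0,0,-20,0,0,0],[0,0,-30,0,0,0],[0,0,-30,0,0,0],[0,0,-15,0,0,0],[0,0,0,0,0,0.142],[0,0,0,0,0,0.142],[0,0,0,0,0,0.142],[0,0,0,0,0,0.142]]' |sed -n 2,3p
python3 -m jog '[[8,37,0,0,0,0],[8,37,0,0,0,0],[8,37,0,0,0,0],[8,37,0,0,0,0],[8,37,0,0,0,0],[8,37,0,0,0,0],[8,37,0,0,0,0],[7,37,0,0,0,0],[7,37,0,0,0,0],[7,37,0,0,0,0],[7,37,0,0,0,0],[7,37,0,0,0,0]]' 0|sed -n 2,3p
python3 -c "
from h import *
where('R')"
```

```text
tool_pos: [614.2, 248.7, 271.6]
tcp_rot: [-3.141, 0.001, -0.297]
tool_pos: [573.8, -204.2, 271.7]
tcp_rot: [-3.14, -0.0, -0.291]
t 15.85 TCP in housing [ 27.3   5.9 271.7] yaw err -0.0 tool z in h [ 0.  0. -1.] F_h [ 0.9  0.6 -0.6] w 0.4
```

```bash
python3 -m jog '[[0,0,30,0,0,0],[0,0,30,0,0,0],[0,0,20,0,0,0],[0,0,10,0,0,0],[0,0,0,0,0,0],[8,0,0,0,0,0],[8,0,0,0,0,0],[6,0,0,0,0,0],[0,0,0,0,0,0]]' |sed -n 2,4p
python3 -c "
from h import *
where('R')"
python3 -m jog '[[6,0,1,0,0,0],[6,0,1,0,0,0],[6,0,1,0,0,0],[6,0,1,0,0,0],[5,0,2,0,0,0],[5,0,2,0,0,0],[5,0,2,0,0,0],[5,0,3,0,0,0],[0,0,0,0,0,0]]' |sed -n 2,4p
python3 -c "
from h import *
where('R')"
```

```text
tool_pos: [596.3, -209.7, 182.2]
tcp_rot: [3.141, -0.002, -0.291]
contact_force: [-0.2, -0.9, 1.2]
t 16.75 TCP in housing [ 50.4   7.  182.2] yaw err -0.0 tool z in h [ 0. -0. -1.] F_h [ 0.  -0.9  1.2] w 0.7
tool_pos: [637.9, -222.2, 168.2]
tcp_rot: [3.142, -0.0, -0.291]
contact_force: [0.3, -0.5, 0.5]
t 17.65 TCP in housing [ 93.8   7.  168.2] yaw err -0.0 tool z in h [ 0. -0. -1.] F_h [ 0.4 -0.4  0.5] w 0.2
```

```bash
python3 -m jog '[[5,0,2,0,0,0],[5,0,3,0,0,0],[5,0,4,0,0,0],[5,0,4,0,0,0],[4,0,4,0,0,0]]' |sed -n 4p
python3 -m jog '[[4,0,4,0,0,0],[4,0,4,0,0,0],[3,0,4,0,0,0],[3,0,4,0,0,0],[0,0,0,0,0,0]]' |sed -n 4p
python3 - <<'E'
from h import *
import cv2
where('R')
a=bot.capture('scene')[180:310,210:350];b=bot.capture('top')[150:260,330:440]
cv2.imwrite('pics/f1.png',np.hstack([cv2.resize(a,(420,390)),cv2.resize(b,(380,390))])[...,::-1])
E
```

```text
contact_force: [-1.0, -1.2, 0.6]
contact_force: [-3.0, 0.1, 4.3]
t 18.65 TCP in housing [131.4   6.9 135.8] yaw err -0.0 tool z in h [ 0. -0. -1.] F_h [-2.9 -0.8  4.3] w 0.2
```

View pics/f1.png

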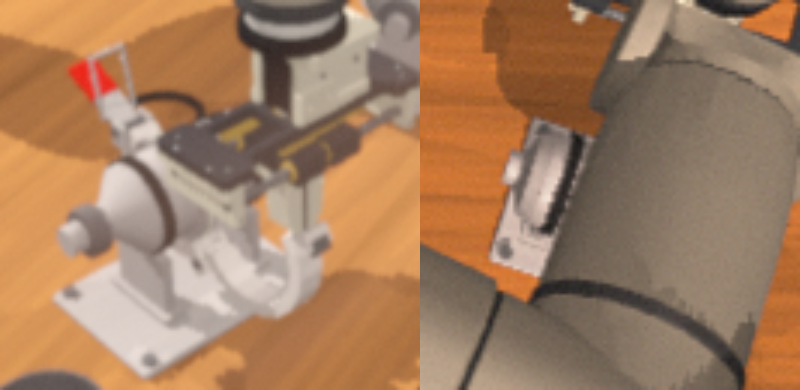

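The scene crop shows R's half folded well back, with its lug under the fingers at about (315,240). I'll press to the stop.

```bash
for i in 1 2 3 4; do python3 -m jog '[[1,0,2,0,0,0],[0,0,0,0,0,0]]' >/dev/null; python3 -c "
from h import *
where('R')";done
```

```text
t 18.95 TCP in housing [132.2   6.9 134.6] yaw err -0.0 tool z in h [ 0. -0. -1.] F_h [-3.8 -1.1  7.5] w 0.3
t 19.15 TCP in housing [133.1   6.9 133.4] yaw err -0.0 tool z in h [ 0. -0. -1.] F_h [-5.6 -1.2 11.6] w 0.5
t 19.35 TCP in housing [134.    6.9 132.1] yaw err -0.0 tool z in h [ 0. -0. -1.] F_h [-8.4 -1.  15.5] w 0.6
t 19.55 TCP in housing [134.8   6.9 130.9] yaw err -0.0 tool z in h [ 0. -0. -1.] F_h [-9.9 -1.3 18.6] w 0.6
```

R is hard against its folded-back stop. I'll lift off and go to the rear side of L's lug.

```bash
python3 -m jog '[[-4,0,-8,0,0,0],[0,0,-30,0,0,0],[0,0,-40,0,0,0],[0,0,-40,0,0,0],[0,0,-22,0,0,0],[0,0,0,0,0,-0.142],[0,0,0,0,0,-0.142],[0,0,0,0,0,-0.142],[0,0,0,0,0,-0.142]]' |sed -n 2,4p
python3 -m jog '[[10,-39,0,0,0,0],[10,-39,0,0,0,0],[9,-39,0,0,0,0],[9,-39,0,0,0,0],[9,-39,0,0,0,0],[9,-39,0,0,0,0],[9,-39,0,0,0,0],[9,-39,0,0,0,0],[9,-39,0,0,0,0],[9,-39,0,0,0,0],[9,-39,0,0,0,0],[9,-39,0,0,0,0]]'|sed -n 2,3p
python3 -c "
from h import *
import cv2
where('L')
a=bot.capture('scene')[130:310,210:410]
cv2.imwrite('pics/f2.png',cv2.resize(a,(800,600),interpolation=2)[:,:,::-1])"
```

```text
tool_pos: [673.9, -232.7, 267.1]
tcp_rot: [-3.141, 0.0, 0.283]
contact_force: [0.0, -0.3, -0.1]
tool_pos: [651.3, 249.3, 267.2]
tcp_rot: [-3.141, 0.0, 0.277]
t 21.65 TCP in housing [ 95.    7.7 267.2] yaw err 0.001 tool z in h [-0.  0. -1.] F_h [1.5 0.  1.2] w 0.8
```

View pics/f2.png

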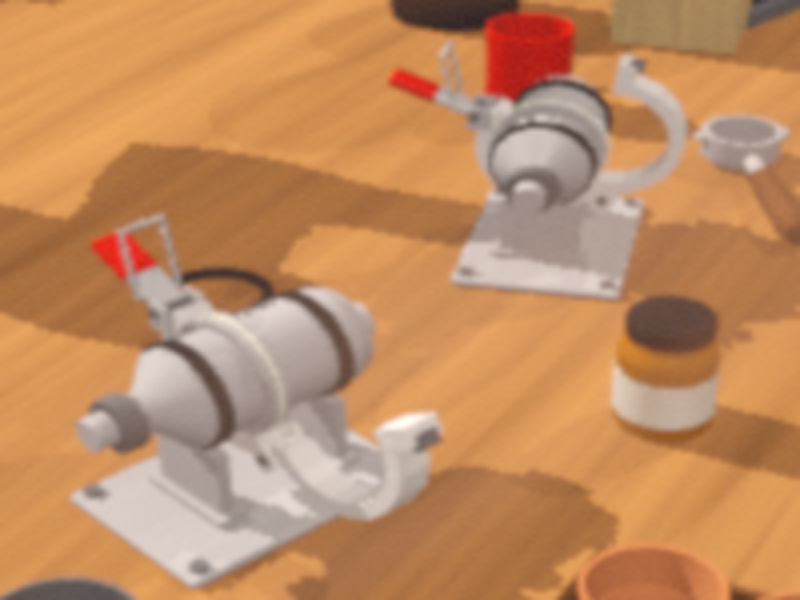

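R lies folded back, with its lug at (410,435) in the crop. L stands open, with its lug at (630,70) and the wire bail upright on the lever at (450,70). Now I'll swing L shut from behind.

```bash
python3 -m jog '[[0,4,30,0,0,0],[0,0,30,0,0,0],[0,0,15,0,0,0],[0,0,8,0,0,0],[-6,0,0,0,0,0],[-6,0,0,0,0,0],[-6,0,0,0,0,0],[-6,0,0,0,0,0],[0,0,0,0,0,0]]' >/dev/null
python3 -c "
from h import *
where('L')"
python3 -m jog '[[-6,0,0,0,0,0],[-6,0,0,0,0,0],[-6,0,0,0,0,0],[-6,0,0,0,0,0],[-6,0,0,0,0,0],[-6,0,1,0,0,0],[-6,0,1,0,0,0],[-6,0,2,0,0,0]]' |sed -n 2,4p
python3 -c "
from h import *
where('L')"
```

```text
t 22.6 TCP in housing [ 70.6   1.8 186. ] yaw err 0.001 tool z in h [ 0. -0. -1.] F_h [ 0.9 -0.6  0.5] w 0.4
tool_pos: [583.0, 223.7, 180.8]
tcp_rot: [3.142, -0.0, 0.277]
contact_force: [2.4, 0.4, 1.5]
t 23.4 TCP in housing [ 22.3   1.7 180.8] yaw err 0.001 tool z in h [ 0. -0. -1.] F_h [ 2.4 -0.3  1.5] w 0.5
```

```bash
python3 -m jog '[[-6,0,2,0,0,0],[-6,0,3,0,0,0],[-6,0,3,0,0,0],[-6,0,3,0,0,0],[-5,0,3,0,0,0]]' |sed -n 4p
python3 -c "
from h import *
where('L')"
python3 -m jog '[[-5,0,3,0,0,0],[-5,0,3,0,0,0],[-4,0,3,0,0,0],[-4,0,2,0,0,0],[0,0,0,0,0,0]]' |sed -n 4p
python3 -c "
from h import *
where('L')"
```

```text
contact_force: [-4.4, -1.0, 18.3]
t 23.9 TCP in housing [ -6.6   1.6 168.4] yaw err 0.001 tool z in h [ 0. -0. -1.] F_h [-4.5  0.3 18.3] w 0.1
contact_force: [-11.2, -3.5, 25.8]
t 24.4 TCP in housing [-26.    1.7 158.8] yaw err 0.001 tool z in h [-0. -0. -1.] F_h [-11.7  -0.3  25.8] w 0.3
```

```bash
python3 -m jog '[[0,0,-14,0,0,0],[-12,0,0,0,0,0],[0,0,4,0,0,0],[0,0,2,0,0,0],[0,0,0,0,0,0]]' >/dev/null
for i in 1 2 3 4; do python3 -c "
from h import *
where('L')"; python3 -m jog '[[0,0,2,0,0,0],[0,0,0,0,0,0]]' >/dev/null;done
python3 -c "
from h import *
import cv2
where('L')
a=bot.capture('scene')[130:230,290:410]
cv2.imwrite('pics/f3.png',cv2.resize(a,(720,600),interpolation=2)[:,:,::-1])"
```

```text
t 24.9 TCP in housing [-38.    1.7 164.1] yaw err 0.001 tool z in h [-0. -0. -1.] F_h [-9.4 -0.7 15. ] w 0.5
t 25.1 TCP in housing [-38.5   1.7 163.1] yaw err 0.001 tool z in h [-0. -0. -1.] F_h [-14.    0.3  23.6] w 0.7
t 25.3 TCP in housing [-39.    1.7 162.2] yaw err 0.001 tool z in h [-0.01 -0.   -1.  ] F_h [-17.9  -0.5  32. ] w 0.4
t 25.5 TCP in housing [-39.5   1.8 161.3] yaw err 0.001 tool z in h [-0.01 -0.   -1.  ] F_h [-22.8  -0.6  41.1] w 0.4
t 25.7 TCP in housing [-40.1   1.8 160.4] yaw err 0.002 tool z in h [-0.01 -0.   -1.  ] F_h [-27.4  -0.5  49. ] w 0.9
```

View pics/f3.png

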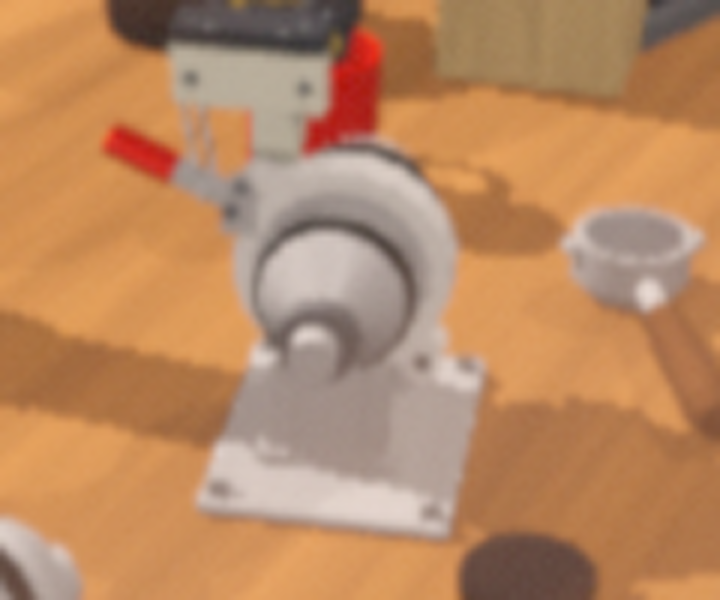

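L is fully shut round its flanges, and the finger force rises on a hard stop. The bail is seen edge-on at (200,130), between the lever and the gripper. I'll lift clear and move above the red grip.

```bash
python3 -m jog '[[0,0,-8,0,0,0],[2,0,-30,0,0,0],[0,0,-40,0,0,0],[-40,0,0,0,0,0],[-40,0,0,0,0,0],[0,0,0,0,0,0]]' >/dev/null
python3 - <<'E'
from h import *
where('L')
im=bot.capture('wrist');m=wristcam()
a=(im[...,0]>140)&(im[...,1]<50)&(im[...,2]<50);v,u=np.nonzero(a);print(a.sum(),u.min() if len(u) else 0,u.max() if len(u) else 0,v.min(),v.max())
print(proj(world(H['L'],lever(1.35)),m))
im=bot.capture('top');a=(im[...,0]>140)&(im[...,1]<50)&(im[...,2]<50);a[:,:200]=0;a[:,300:]=0;v,u=np.nonzero(a);print(a.sum(),u.mean() if len(u) else 0,v.mean() if len(u) else 0)
E
```

```text
t 26.35 TCP in housing [-119.3    2.   232.3] yaw err 0.001 tool z in h [-0.01  0.   -1.  ] F_h [0.2 0.1 0. ] w 0.1
7281 0 336 87 227
[[318.17728236 204.10639192]]
0 0 0
```

```bash
python3 -m jog '[[4,0,25,0,0,0],[0,0,25,0,0,0],[0,0,8,0,0,0],[0,0,8,0,0,0],[0,0,8,0,0,0],[0,0,8,0,0,0],[0,0,8,0,0,0]]' >/dev/null
python3 -c "
from h import *
where('L')"
python3 -m jog '[[-1,0,8,0,0,0],[-1,0,8,0,0,0],[-1,0,8,0,0,0],[-1,0,8,0,0,0],[2,0,6,0,0,0],[3,0,6,0,0,0]]' >/dev/null
python3 -c "
from h import *
where('L')"
```

```text
t 27.15 TCP in housing [-110.     1.5  143.6] yaw err 0.001 tool z in h [ 0. -0. -1.] F_h [-0.8 -0.9  2.5] w 0.4
t 27.75 TCP in housing [-109.5    1.6   99. ] yaw err 0.001 tool z in h [-0. -0. -1.] F_h [0.1 0.7 3.5] w 0.5
```

```bash
python3 -m jog '[[0,0,5,0,0,0],[0,0,5,0,0,0],[2,0,2,0,0,0],[0,0,0,0,0,0]]' >/dev/null
for i in 1 2 3 4 5; do python3 -c "
from h import *
where('L')"; python3 -m jog '[[2,0,1,0,0,0],[0,0,0,0,0,0]]' >/dev/null;done
python3 -c "
from h import *
where('L')"
```

```text
t 28.15 TCP in housing [-109.3    1.6   88.4] yaw err 0.001 tool z in h [-0. -0. -1.] F_h [-10.6  -0.6  19.1] w 0.3
t 28.35 TCP in housing [-108.9    1.6   88.1] yaw err 0.001 tool z in h [-0.01 -0.   -1.  ] F_h [-18.9  -1.2  31. ] w 0.6
t 28.55 TCP in housing [-108.6    1.6   87.8] yaw err 0.002 tool z in h [-0.01 -0.   -1.  ] F_h [-26.3  -1.4  42.9] w 0.4
t 28.75 TCP in housing [-108.3    1.6   87.5] yaw err 0.002 tool z in h [-0.01 -0.   -1.  ] F_h [-34.6  -1.8  53.5] w 0.5
t 28.95 TCP in housing [-108.     1.7   87.3] yaw err 0.002 tool z in h [-0.02 -0.   -1.  ] F_h [-42.8  -3.8  67.8] w 0.8
t 29.15 TCP in housing [-107.8    1.7   87.1] yaw err 0.003 tool z in h [-0.02 -0.   -1.  ] F_h [-51.7  -3.5  80.3] w 0.4
```

The lever is hard against its stop at the predicted place. I'll back off and check.

```bash
python3 -m jog '[[-10,0,-5,0,0,0],[-20,0,0,0,0,0],[-10,0,-20,0,0,0],[0,0,-40,0,0,0],[0,0,-45,0,0,0],[0,0,-45,0,0,0],[-10,40,0,0,0,0],[0,45,0,0,0,0],[0,45,0,0,0,0],[0,0,0,0,0,0],[0,0,0,0,0,0]]' 
python3 -c "
from h import *
import cv2
a=bot.capture('scene')[120:310,200:420];b=bot.capture('top')[120:280,120:340]
cv2.imwrite('pics/f4.png',np.hstack([cv2.resize(a,(440,380),interpolation=2),cv2.resize(b,(360,380))])[:,:,::-1])"
```

```text
time: 30.25
tool_pos: [455.3, 51.6, 237.1]
tcp_rot: [-3.141, 0.001, 0.274]
contact_force: [0.7, 0.5, -0.7]
grip_width: 0.6
finger_force: 0.0
```

View pics/f4.png

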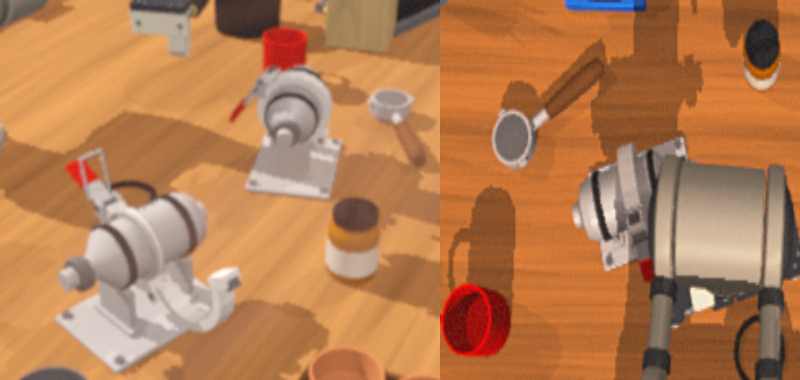

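The left clamp is shut with its lever down at (240,108). The right clamp is folded back with its lug at (228,280). The other things stand where they were, so I'm handing in.

```bash
python3 -c "
from plant import bot
print(bot.close_job())"
```

```text
the job is handed in; nothing more can be done
None
```

The right-hand clamp was the loose one and is folded right back; the left-hand sound one is shut and latched, and I handed the job in at about 30 s (judge's result not shown).

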